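# Unbolt the camera-stage guard and hold its gate ajar

## Task

First clear the swing of the guard's gate by nesting the vessels in size order: blue cup in the green dish, white cup in the blue cup, all upright and let go. Then lift the sagging bolt by its red handle so that its toe clears the bent keeper lip while you pull it back out of the keeper, swing the gate about a hand's width open towards the robot and finish while still holding it ajar against its closing spring, with the bolt drawn and the vessels clear of the gate. Leave the other things on the bench alone.

Things in the scene. Friction and masses are not known exactly. Their poses are not given: they have to be found in the camera images.
- guard: Fixed low guard, clear panels in aluminium frame round a black camera stage, 300 mm wide and deep, 135 mm high. Origin on the bench midway along its front (the gate line); x points into the guard, y left along the gate line, z up. Hinge post at y = -157 mm, keeper post at y = 103 to 143 mm.
- keeper_lip (a point): Top edge, 155 mm high, of the lip bent up across the gate side of the brass keeper on the keeper post (guard frame y = 114 mm; lip 5 mm thick). Behind it the keeper is open on top, with two cheeks 42 mm apart in x, up to 200 mm high.
- gate (a joint): Angle of the gate about its upright hinge, rad: 0 shut, grows as the free (left) edge comes towards the robot, stop at 1.2. A spring shuts it, 3 to 4 N at the bolt handle. Orange panel in aluminium frame, 227 mm wide, 20 mm thick, top at 135 mm. Cannot open (but for 0.1 rad of play) while the bolt is in the keeper. A hand's width at the free edge is about 0.37 rad.
- gate_hinge (a point): Point on the gate's upright hinge axis at the gate's top (135 mm high), guard frame (0, -140) mm.
- gate_edge (a point): Free edge of the gate at its top, middle of the thickness, 237 mm from the hinge axis.
- bolt (a joint): How far the bolt is drawn, m: 0 fully shot into the keeper (on the left), grows as it slides back along the gate towards the hinge (guard -y), stop at 0.055. About 1.5 N of friction; stays where it is left. If sagging, its toe catches the lip after 3 to 5 mm; lifted over the lip, the toe is out of the keeper from about 0.035.
- barrel (a joint): Lift of the bolt about the worn barrel, rad: 0 sagging (nose 0.10 rad below level; it falls back when let go), stop at 0.2. Pivot axis level across the gate, 125 mm from the gate hinge axis, 175 mm above the bench, over the middle of the gate's thickness. The toe clears the lip above about 0.09; 0.14 is ample.
- bolt_grip (a point): On the axis of the bolt's red handle, 37 mm above the rod's axis, 100 mm from the barrel pivot when shot. Handle: upright pin 14 mm thick, up to 62 mm above the rod's axis. Rod: 10 mm steel bar above the gate's top; its end toe turns 18 mm below the rod's axis. Pinch from above, fingers before and behind the gate. Raise it about 9 mm to clear the lip; 14 mm is safe.
- dish: Round green plastic dish, the largest vessel: 100 mm across the rim, 92 mm at the foot, 32 mm high, wall 3 mm, floor 4 mm. Origin under its centre, z up.
- mid_cup: Round blue plastic cup: 66 mm across the rim, 60 mm at the foot, 62 mm high, wall 3 mm, floor 4 mm, about 120 g. Origin under its centre, z up.
- tall_cup: Round white plastic cup, narrowest and tallest: 44 mm across the rim, 38 mm at the foot, 98 mm high, wall 3 mm, floor 4 mm, about 90 g. Origin under its centre, z up.
- wash_bottle: Bystander: white bottle with red cap, 60 mm across, 160 mm high, at the left. Origin under its centre.
- jar: Bystander: amber jar, 60 mm across, 70 mm high, at the left. Origin under its centre.
- objective: Bystander: black microscope objective standing left of the cups, 36 mm across, 40 mm high. Origin under its centre.
- lens_cap: Bystander: black round lens cap lying near the robot, 56 mm across, 12 mm high. Origin under its centre.
- screwdriver: Bystander: screwdriver with yellow handle lying at the right. Origin under its middle.
- mug: Bystander: white mug at the far right, 80 mm across, 90 mm high. Origin under its centre.

How it is judged:
By the outcome, as a careful person would: the job done as asked, in the order asked, and still so for the second after the job is handed in, while the arm keeps its last pose, push and grip.
It also fails if it takes over 67 s, if anything falls off the work surface, if the arm or the gripper's body presses on something with over 40 N, if the wrist force passes 120 N, or if a joint passes its speed limit or range.

## Robot

A 6-joint arm with a two-finger parallel gripper is mounted at the origin on the work surface. World frame = base frame: x ahead of the robot, y to its left, z up, the work surface at z = 0. Lengths are in m, angles in rad, forces in N, time in s.
With the tool pointing down it reaches from about 0.35 to 0.85 m from the base axis. Payload 8.1 kg.
Tool frame: the origin (TCP) lies on the mounting face of the last link; the fingertips stand 186 mm ahead of it and the grasp point (between the pads) lies 167 mm ahead of it; z points along the fingers, y is the line along which they close (so a half turn about z gives the same grasp; the last joint's range is limited). The gripper opens to 93 mm and grips with 3 to 60 N. Pads are 15 mm wide; open, the fingers measure 128 mm over their backs; the gripper's body (75 mm by 188 mm) begins 65 mm behind the grasp point.
Start: joints at [-1.389, 0.13, 1.488, -0, 1.523, -0.085], TCP at [0.158, -0.579, 0.405] pointing down, gripper open.
Joint ranges: [-2.96, 2.96], [-0.89, 2.26], [0.02, 2.5], [-1.34, 4.48], [0, 2.73], [-2.66, 2.66]. Speed limits (rad/s): [2.39, 2.39, 2.79, 3.14, 3.14, 3.14].

## Interface

Orientations are given as a rotation vector (axis times angle).
In Python, from plant import * gives the robot as it stands. The module is installed in compiled form; this text tells all that it offers.
- The arm moves only by the tool arm_command, never from a script. Its argument "increments" is a list of rows, each a list of 6 numbers: the shift along the tool's x, y, z in units of 0.2 m (1.0 is 0.2 m), then the turn, a rotation vector about the tool's x, y, z in units of pi rad (1.0 is pi rad). A call has exactly 5 rows; each row is the pose to reach, as a shift and turn from the pose commanded when the call began, along the tool's axes at that moment, turning the shorter way round; what a row does not reach only later rows make up. A row lasts 1/8 s, in which the tool goes at most 62.5 mm and 10.7 degrees, less where a joint would pass 70% of its speed; a pose out of reach is approached as far as the arm can. A call with a number of a shift or a turn outside -1 to 1 is refused whole. A call with a gripper value outside its range is refused whole. "fingers" is the closure, from -1 (fully open) to 1 (shut), set as the call begins (left out, the last holds). The fingers move at their own pace and stop on an object; "force" is the grip in N (left out, the last holds). Time passes only in rows, so rows that repeat a pose let the fingers close, or fill a call up. It gives the time, the measured TCP pose, the force, the opening and the grip force at its end, in the units of the state.
- read_state(): the state, without advancing time (a new reading comes with each control period).
- read_camera(name): name is "scene" or "top" or "wrist"; returns a dict with "image" (384x512x3 uint8, red, green, blue), "fx", "fy", "cx", "cy" (pixels), "T" (4x4, takes a point from camera to world coordinates). Camera axes: x right, y down, z forward; pixel columns grow to the right and rows downward; lengths in m; the calibration is good to about 2 mm. The wrist camera is an equidistant fisheye: a pixel r from the principal point sees the ray r / f radians off the axis. A picture is of the moment at which its call begins. There is no depth.
- close_job(): hands the job in; it is judged then, once.
The state is a dict: "t": time; "q": joint angles; "dq": joint speeds; "joint_torque": joint torques, N m; "tool_pos": TCP position; "orientation": TCP orientation; "force": force on the tool from outside, world axes, zero at the start; "wrist_torque": the same for the moment, N m; "opening": finger opening in m; "gripper_force": force on a finger pad.
Only numpy, scipy, OpenCV 4.12 (cv2) and the standard library are available. Lean on these libraries where they do the work, as an engineer would, in place of code of your own. Each camera call takes 0.05 s, during which the arm holds its last target. There are 200 camera calls.

## Working session

There is one attempt and no reset: what is moved stays moved. The work goes in short steps, Python scripts to look and compute and a tool call to move; the robot and the scene stay as the last step left them, time stands still between calls to the robot, and variables do not carry over. Pictures are saved under pics/ and viewed, at most 12 in all, crops included, and the job is handed in when it is done.

Besides the shell and the picture viewer there is one more tool, called after ">>>" in YAML: its name, and indented under it one key for each argument. arm_command: Moves the arm, as the interface text tells. Shifts and turns lie within -1 to 1; 1 stands for 0.2 m of shift or pi rad of turn. Its arguments: {"type":"object","properties":{"increments":{"type":"array","items":{"type":"array","items":{"type":"number","minimum":-1,"maximum":1}}},"fingers":{"type":"number"},"force":{"type":"number"}},"required":["increments"]}

```bash
mkdir -p pics
cat > h.py <<'E'
import numpy as np, cv2
from plant import *
from scipy.spatial.transform import Rotation as R
def snap(n,f):
    c=read_camera(n); cv2.imwrite('pics/'+f,c['image'][:,:,::-1]); return c
def ray(c,u,v,fish=False):
    a=np.array([(u-c['cx'])/c['fx'],(v-c['cy'])/c['fy']])
    if fish:
        r=np.hypot(*a); d=np.array([*(a/r*np.sin(r)),np.cos(r)]) if r>0 else np.array([0,0,1.])
    else: d=np.array([*a,1.])
    return c['T'][:3,3], c['T'][:3,:3]@d
def onz(c,u,v,z,fish=False):
    o,d=ray(c,u,v,fish); return o+d*(z-o[2])/d[2]
def proj(c,p):
    q=np.linalg.inv(c['T'])@np.array([*p,1]); return q[0]/q[2]*c['fx']+c['cx'],q[1]/q[2]*c['fy']+c['cy']
def show(s=None):
    s=s or read_state(); print('t',round(s['t'],2),'pos',np.round(s['tool_pos'],4),'rv',np.round(s['orientation'],3),'F',np.round(s['force'],1),'op',round(s['opening'],4),'g',round(s['gripper_force'],1))
E
python3 - <<'E'
from h import *
a=snap('scene','s1.png');b=snap('top','t1.png')
for c in(a,b): print(c['fx'],c['cx'],c['cy'],np.round(c['T'],3))
cv2.imwrite('pics/c1.png',np.vstack([a['image'],b['image']])[:,:,::-1][:, :])
cv2.imwrite('pics/c1.png',cv2.resize(np.hstack([a['image'],b['image']])[:,:,::-1],(800,300)))
show(); print(read_state()['q'])
E
```

```text
406.34191525971426 262.7964862369996 191.34760045190453 [[-0.859  0.363 -0.36   1.059]
 [ 0.511  0.63  -0.585  0.815]
 [ 0.014 -0.686 -0.727  1.179]
 [ 0.     0.     0.     1.   ]]
385.0275339586983 257.1235522204989 197.1179061631214 [[-0.012 -0.994  0.106  0.394]
 [-1.     0.013  0.005 -0.015]
 [-0.007 -0.105 -0.994  1.486]
 [ 0.     0.     0.     1.   ]]
t 0.1 pos [ 0.1582 -0.5786  0.4038] rv [-3.112 -0.418  0.   ] F [-0.1 -0.  -0.7] op 0.0931 g 0.0
[-1.38938161e+00  1.31112768e-01  1.48917437e+00  1.73070277e-06
  1.52298494e+00 -8.54148343e-02]
```

View pics/t1.png

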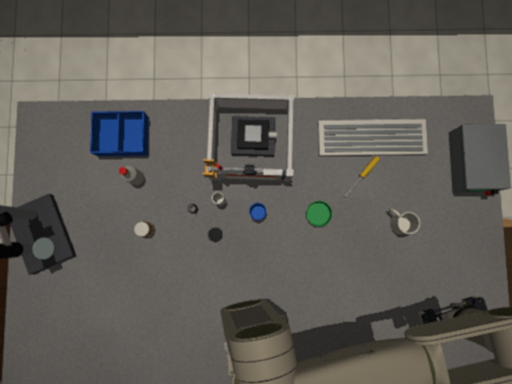

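View pics/s1.png

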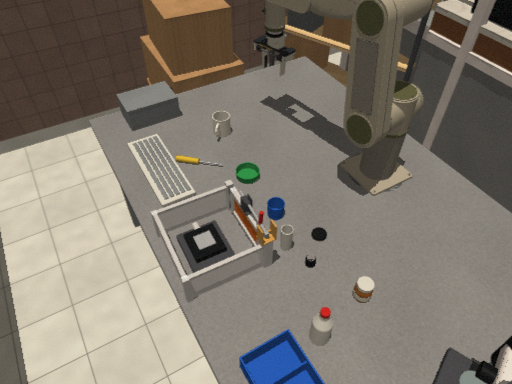

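The top view shows the white cup at (218,199), blue cup at (258,212), dish at (318,214), keeper near (209,167) and red handle near (218,167). Next I'll measure positions.

Run:
```python
from h import *
def blob(im,f,box):
    u0,u1,v0,v1=box; hsv=cv2.cvtColor(im,cv2.COLOR_RGB2HSV)[v0:v1,u0:u1]
    m=f(hsv.astype(int)); n,l,s,c=cv2.connectedComponentsWithStats(m.astype(np.uint8))
    k=1+np.argmax(s[1:,4]); x,y,w,h,a=s[k]; return (x+u0,y+v0,w,h,a),c[k]+[u0,v0]
c=read_camera('top');s=read_camera('scene')
G=lambda h:(h[...,0]>45)&(h[...,0]<80)&(h[...,1]>100)
B=lambda h:(h[...,0]>100)&(h[...,0]<130)&(h[...,1]>120)
Rd=lambda h:((h[...,0]<6)|(h[...,0]>174))&(h[...,1]>140)
for n,f,bt,bs,z in(('dish',G,(295,345,190,240),(225,270,155,190),.032),('blue',B,(240,280,195,230),(260,295,190,225),.062),('red',Rd,(210,230,155,180),(250,275,200,235),.21)):
    for cam,bx in((c,bt),(s,bs)):
        bb,ct=blob(cam['image'],f,bx); print(n,bb,ct.round(1),onz(cam,*ct,z).round(4), 'bboxc',onz(cam,bb[0]+bb[2]/2-.5,bb[1]+bb[3]/2-.5,z).round(4))
for n,uv,z in(('white rim',(218,197.5),.098),('hinge post',(289,173),.135),('keeper',(209.5,167),.18)): print(n,onz(c,*uv,z).round(4))
a=cv2.resize(c['image'][85:245,185:345],(640,640),interpolation=cv2.INTER_CUBIC)
cv2.imwrite('pics/z1.png',a[:600,:,::-1])
```

```text
dish (np.int32(306), np.int32(201), np.int32(26), np.int32(26), np.int32(512)) [318.6 213.5] [ 0.4832 -0.2387  0.032 ] bboxc [ 0.4833 -0.2382  0.032 ]
dish (np.int32(235), np.int32(163), np.int32(24), np.int32(20), np.int32(391)) [247.2 172.4] [ 0.4914 -0.2301  0.032 ] bboxc [ 0.4941 -0.2308  0.032 ]
blue (np.int32(250), np.int32(203), np.int32(16), np.int32(17), np.int32(228)) [257.4 211.1] [ 0.4933 -0.0079  0.062 ] bboxc [ 0.4935 -0.0081  0.062 ]
blue (np.int32(267), np.int32(197), np.int32(18), np.int32(23), np.int32(322)) [275.5 207.7] [0.5072 0.0101 0.062 ] bboxc [0.508  0.0115 0.062 ]
red (np.int32(216), np.int32(164), np.int32(6), np.int32(6), np.int32(18)) [218.5 166.3] [0.6354 0.1205 0.21  ] bboxc [0.6347 0.1205 0.21  ]
red (np.int32(259), np.int32(211), np.int32(5), np.int32(13), np.int32(46)) [260.6 216.5] [0.6393 0.1243 0.21  ] bboxc [0.6394 0.1267 0.21  ]
white rim [0.5418 0.1344 0.098 ]
hinge post [ 0.6221 -0.1219  0.135 ]
keeper [0.639  0.1547 0.18  ]
```

View pics/z1.png

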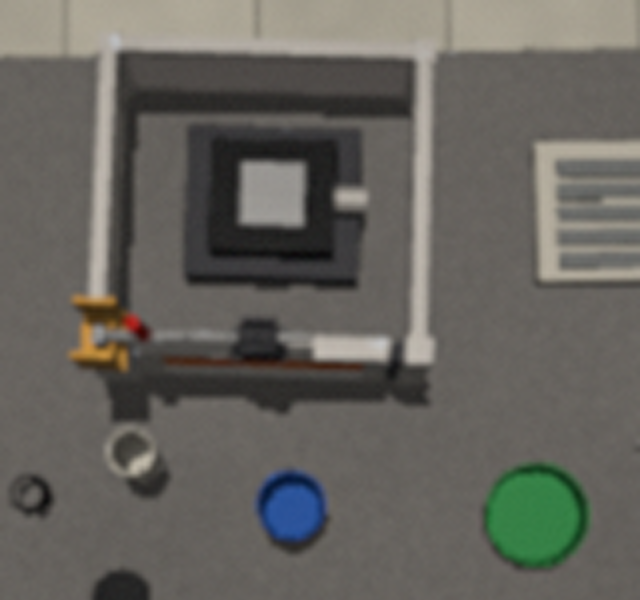

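>>> arm_command:
  increments:
    - [0.156,-0.154,0,0,0,0.017]
    - [0.312,-0.308,0,0,0,0.034]
    - [0.468,-0.462,0,0,0,0.051]
    - [0.624,-0.616,0,0,0,0.068]
    - [0.78,-0.77,0,0,0,0.085]
  fingers: -1
  force: 10

```text
t: 0.82
tool_pos: [0.2686, -0.3878, 0.4046]
orientation: [-3.141, 0.004, -0.0]
force: [0.7, 0.0, -0.3]
opening: 0.0934
gripper_force: 0.0
```

>>> arm_command:
  increments:
    - [0.11,-0.19,0,0,0,0]
    - [0.22,-0.38,0,0,0,0]
    - [0.33,-0.57,0,0,0,0]
    - [0.44,-0.76,0,0,0,0]
    - [0.55,-0.95,0,0,0,0]

```text
t: 1.45
tool_pos: [0.3785, -0.1978, 0.4048]
orientation: [3.141, -0.001, 0.0]
force: [0.9, -0.8, -1.1]
opening: 0.0928
gripper_force: 0.0
```

>>> arm_command:
  increments:
    - [0.14,-0.24,0.07,0,0,0]
    - [0.28,-0.48,0.14,0,0,0]
    - [0.42,-0.72,0.21,0,0,0]
    - [0.58,-0.955,0.27,0,0,0]
    - [0.58,-0.955,0.27,0,0,0]

```text
t: 2.08
tool_pos: [0.4948, -0.005, 0.349]
orientation: [-3.14, -0.007, 0.004]
force: [-0.3, -0.1, -1.3]
opening: 0.0933
gripper_force: 0.0
```

Run:
```python
from h import *
show(); c=snap('wrist','w1.png'); print(c['fx'],c['cx'],c['cy'],c['T'].round(3)); show()
```

```text
t 2.08 pos [ 0.4948 -0.005   0.349 ] rv [-3.14  -0.007  0.004] F [-0.3 -0.1 -1.3] op 0.0933 g 0.0
297.3186396354542 264.7638203326863 193.5266891286859 [[ 0.004 -0.954 -0.3    0.578]
 [-1.    -0.004  0.002 -0.003]
 [-0.003  0.3   -0.954  0.328]
 [ 0.     0.     0.     1.   ]]
t 2.12 pos [ 0.4943 -0.0066  0.3497] rv [-3.141 -0.005  0.004] F [-0.3 -0.1  0.5] op 0.0926 g 0.0
```

View pics/w1.png

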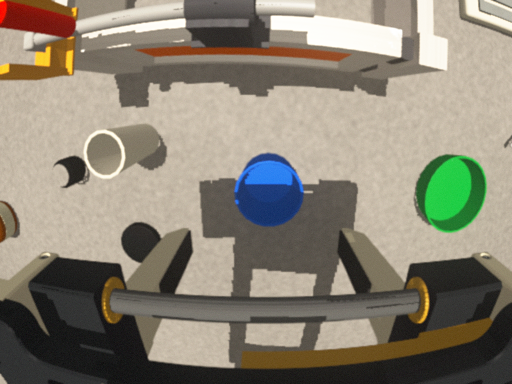

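The wrist view shows the blue rim centred near (268,194), the white rim near (104,153), the dish near (453,192) and the gate along the top with the red handle at upper left.

Run:
```python
from h import *
c=read_camera('wrist')
for n,uv,z in(('blue',(269,194),.062),('blueL',(235,194),.062),('blueR',(302.5,194),.062),('white',(104.5,153.5),.098),('dish',(453,192),.032),('obj',(62,175),.04),('hingepost front R top',(447,69),.135),('gate frame front top left',(76,46),.135),('gate frame front top right',(413,44),.135),('panel L',(140,52),.12),('panel R',(345,58),.12)):
    print(n,onz(c,*uv,z,True).round(4))
```

```text
blue [ 0.493  -0.0084  0.062 ]
blueL [0.4929 0.0237 0.062 ]
blueR [ 0.4931 -0.04    0.062 ]
white [0.5408 0.1349 0.098 ]
dish [ 0.4866 -0.2318  0.032 ]
obj [0.5088 0.2365 0.04  ]
hingepost front R top [ 0.6114 -0.1362  0.135 ]
gate frame front top left [0.6296 0.1346 0.135 ]
gate frame front top right [ 0.6252 -0.1068  0.135 ]
panel L [0.6193 0.0866 0.12  ]
panel R [ 0.6115 -0.0605  0.12  ]
```

>>> arm_command:
  increments:
    - [-0.007,0.01,0.18,0,0,0]
    - [-0.007,0.01,0.36,0,0,0]
    - [-0.007,0.01,0.52,0,0,0]
    - [-0.007,0.01,0.665,0,0,0]
    - [-0.007,0.01,0.665,0,0,0]

```text
t: 2.8
tool_pos: [0.4911, -0.0113, 0.216]
orientation: [-3.141, 0.003, 0.007]
force: [-0.1, -0.7, -0.9]
opening: 0.0934
gripper_force: 0.0
```

>>> arm_command:
  increments:
    - [0,0,0,0,0,0]
    - [0,0,0,0,0,0]
    - [0,0,0,0,0,0]
    - [0,0,0,0,0,0]
    - [0,0,0,0,0,0]
  fingers: 1
  force: 10

```text
t: 3.42
tool_pos: [0.4934, -0.0102, 0.219]
orientation: [3.141, 0.0, 0.003]
force: [-1.4, -0.1, 6.2]
opening: 0.0662
gripper_force: 10.0
```

>>> arm_command:
  increments:
    - [0,0,-0.05,0,0,0]
    - [0,0,-0.12,0,0,0]
    - [0,0,-0.22,0,0,0]
    - [0,0,-0.3,0,0,0]
    - [0,0,-0.35,0,0,0]

```text
t: 4.05
tool_pos: [0.4931, -0.0102, 0.2893]
orientation: [3.141, -0.0, 0.003]
force: [0.6, 0.3, -1.3]
opening: 0.0662
gripper_force: 10.0
```

>>> arm_command:
  increments:
    - [0,0.08,0,0,0,0]
    - [-0.01,0.2,0,0,0,0]
    - [-0.02,0.34,0,0,0,0]
    - [-0.03,0.48,0,0,0,0]
    - [-0.03,0.6,0,0,0,0]

```text
t: 4.68
tool_pos: [0.486, -0.132, 0.2867]
orientation: [-3.141, 0.001, 0.002]
force: [0.2, 0.4, 0.1]
opening: 0.0668
gripper_force: 10.0
```

Run:
```python
from h import *
c=snap('wrist','w2.png'); h=cv2.cvtColor(c['image'],cv2.COLOR_RGB2HSV).astype(int)
m=((h[...,0]>45)&(h[...,0]<80)&(h[...,1]>100)).astype(np.uint8)
cn=max(cv2.findContours(m,0,1)[0],key=cv2.contourArea); pts=cv2.convexHull(cn)[:,0]
w=np.array([onz(c,*p,.032,True)[:2] for p in pts.astype(float)]); print(len(cn),cv2.minEnclosingCircle(w.astype(np.float32)),w.min(0),w.max(0)); show()
```

```text
297 ((0.4848790168762207, -0.23530009388923645), 0.05252504721283913) [ 0.43442174 -0.28720245] [ 0.53291565 -0.18542989]
t 4.72 pos [ 0.486  -0.1341  0.2869] rv [ 3.14e+00 -3.00e-03 -2.00e-03] F [-0.8 -2.  -1.1] op 0.0664 g 10.0
```

>>> arm_command:
  increments:
    - [-0.005,0.12,0,0,0,0]
    - [-0.01,0.25,0,0,0,0]
    - [-0.012,0.4,0,0,0,0]
    - [-0.012,0.53,0,0,0,0]
    - [-0.012,0.53,0,0,0,0]

```text
t: 5.35
tool_pos: [0.4837, -0.2379, 0.2869]
orientation: [-3.141, 0.004, 0.002]
force: [0.3, 0.4, -0.5]
opening: 0.0665
gripper_force: 10.0
```

>>> arm_command:
  increments:
    - [0,0,0.08,0,0,0]
    - [0,0,0.17,0,0,0]
    - [0,0,0.25,0,0,0]
    - [0,0,0.3,0,0,0]
    - [0,0,0.322,0,0,0]

```text
t: 5.98
tool_pos: [0.4841, -0.2357, 0.2227]
orientation: [-3.141, -0.0, 0.003]
force: [-5.6, 5.0, 14.6]
opening: 0.066
gripper_force: 10.0
```

>>> arm_command:
  increments:
    - [0,0,0,0,0,0]
    - [0,0,0,0,0,0]
    - [0,0,0,0,0,0]
    - [0,0,0,0,0,0]
    - [0,0,0,0,0,0]
  fingers: -1

```text
t: 6.6
tool_pos: [0.4844, -0.2362, 0.2234]
orientation: [3.142, -0.0, 0.0]
force: [0.2, -0.9, -0.2]
opening: 0.0928
gripper_force: 0.0
```

>>> arm_command:
  increments:
    - [0,0,-0.1,0,0,0]
    - [0,0,-0.3,0,0,0]
    - [0,0,-0.5,0,0,0]
    - [0,0,-0.7,0,0,0]
    - [0,0,-0.7,0,0,0]

```text
t: 7.22
tool_pos: [0.4854, -0.2368, 0.3678]
orientation: [3.138, -0.0, 0.01]
force: [1.2, -0.1, 0.5]
opening: 0.0935
gripper_force: 0.0
```

Run:
```python
from h import *
c=snap('wrist','w3.png'); h=cv2.cvtColor(c['image'],cv2.COLOR_RGB2HSV).astype(int)
m=((h[...,0]>100)&(h[...,0]<130)&(h[...,1]>120)).astype(np.uint8)
cn=max(cv2.findContours(m,0,1)[0],key=cv2.contourArea); pts=cv2.convexHull(cn)[:,0]
w=np.array([onz(c,*p,.066,True)[:2] for p in pts.astype(float)]); print(len(cn),cv2.minEnclosingCircle(w.astype(np.float32)),w.min(0),w.max(0)); show()
```

```text
185 ((0.48589006066322327, -0.2323838621377945), 0.03548617660999298) [ 0.45111827 -0.26572387] [ 0.52123576 -0.20030458]
t 7.28 pos [ 0.4848 -0.2364  0.3653] rv [ 3.14  -0.     0.005] F [ 0.2  0.1 -0.4] op 0.0927 g 0.0
```

View pics/w3.png

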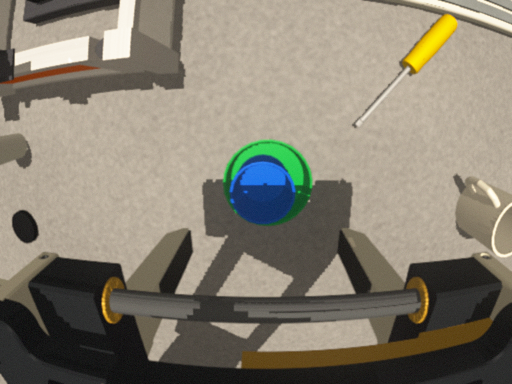

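>>> arm_command:
  increments:
    - [0.02,-0.13,0,0,0,0]
    - [0.05,-0.33,0,0,0,0]
    - [0.08,-0.53,0,0,0,0]
    - [0.11,-0.73,0,0,0,0]
    - [0.14,-0.93,0,0,0,0]

```text
t: 7.9
tool_pos: [0.5119, -0.0488, 0.3614]
orientation: [-3.141, 0.001, 0.004]
force: [0.5, 0.7, 0.1]
opening: 0.0931
gripper_force: 0.0
```

>>> arm_command:
  increments:
    - [0.03,-0.2,0,0,0,0]
    - [0.06,-0.42,0,0,0,0]
    - [0.09,-0.64,0,0,0,0]
    - [0.14,-0.83,0,0,0,0]
    - [0.14,-0.925,0,0,0,0]

```text
t: 8.52
tool_pos: [0.5401, 0.1365, 0.3615]
orientation: [3.141, 0.002, -0.004]
force: [0.6, -0.3, 0.1]
opening: 0.0932
gripper_force: 0.0
```

>>> arm_command:
  increments:
    - [0,0,0,0,0,0]
    - [0,0,0,0,0,0]
    - [0,0,0,0,0,0]
    - [0,0,0,0,0,0]
    - [0,0,0,0,0,0]

```text
t: 9.15
tool_pos: [0.5405, 0.1343, 0.3634]
orientation: [-3.142, 0.002, -0.0]
force: [-0.1, 0.8, -0.3]
opening: 0.0931
gripper_force: 0.0
```

Run:
```python
from h import *
c=snap('wrist','w4.png'); show()
```

```text
t 9.2 pos [0.5405 0.1345 0.3635] rv [-3.142e+00  1.000e-03 -0.000e+00] F [-0.2  0.2 -0.3] op 0.0932 g 0.0
```

View pics/w4.png

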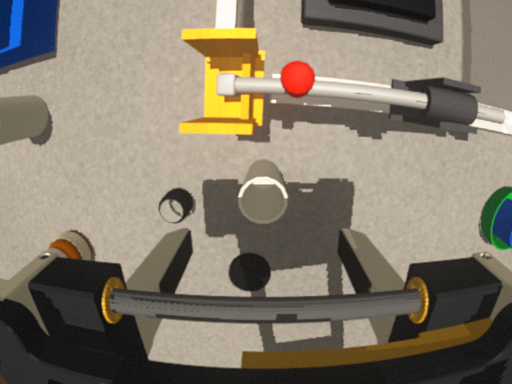

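White rim at about (263,199), centred between the fingers; red handle tip at (297,78), keeper at (230,80), barrel at (450,100).

Run:
```python
from h import *
w=read_camera('wrist')
im=cv2.cvtColor(w['image'],cv2.COLOR_RGB2HSV).astype(int)
m=((im[...,0]<6)|(im[...,0]>174))&(im[...,1]>140); m[150:]=0
v,u=np.nonzero(m); print('red',u.min(),u.max(),v.min(),v.max(),u.mean(),v.mean())
print('white',onz(w,263,199,.098,True).round(4))
cu,cv=(u.min()+u.max())/2,(v.min()+v.max())/2
print('handle top',onz(w,cu,cv,.225,True).round(4))
for n,p,z in(('rod at keeper',(228,85),.16),('rod 270',(270,86.5),.163),('rod near handle',(350,90),.169),('rod far',(385,94),.172),('cheek back',(183,31),.2),('cheek back r',(254,31),.2),('cheek fr l',(181,132),.2),('cheek fr r',(252,132),.2)): print(n,onz(w,*p,z,True).round(4))
```

```text
red 281 314 61 97 297.46984126984125 78.14391534391534
white [0.5422 0.1382 0.098 ]
handle top [0.6334 0.1236 0.225 ]
rod at keeper [0.6353 0.1586 0.16  ]
rod 270 [0.6338 0.1333 0.163 ]
rod near handle [0.633  0.0863 0.169 ]
rod far [0.6321 0.0649 0.172 ]
cheek back [0.6611 0.1757 0.2   ]
cheek back r [0.659  0.1413 0.2   ]
cheek fr l [0.6107 0.1775 0.2   ]
cheek fr r [0.6099 0.1425 0.2   ]
```

>>> arm_command:
  increments:
    - [0.002,0,0.12,0,0,0]
    - [0.002,0,0.26,0,0,0]
    - [0.002,0,0.4,0,0,0]
    - [0.002,0,0.53,0,0,0]
    - [0.002,0,0.57,0,0,0]

```text
t: 9.88
tool_pos: [0.54, 0.1347, 0.2474]
orientation: [3.141, -0.0, -0.005]
force: [0.6, 0.5, 0.9]
opening: 0.0931
gripper_force: 0.0
```

>>> arm_command:
  increments:
    - [0,0,0,0,0,0]
    - [0,0,0,0,0,0]
    - [0,0,0,0,0,0]
    - [0,0,0,0,0,0]
    - [0,0,0,0,0,0]
  fingers: 1
  force: 8

```text
t: 10.5
tool_pos: [0.5409, 0.1349, 0.2496]
orientation: [-3.142, 0.0, -0.001]
force: [0.1, -0.0, -0.1]
opening: 0.0476
gripper_force: 0.0
```

>>> arm_command:
  increments:
    - [0,0,0,0,0,0]
    - [0,0,0,0,0,0]
    - [0,0,0,0,0,0]
    - [0,0,0,0,0,0]
    - [0,0,0,0,0,0]

```text
t: 11.12
tool_pos: [0.5409, 0.1349, 0.2495]
orientation: [-3.141, 0.0, -0.0]
force: [-0.1, 0.0, 3.2]
opening: 0.0431
gripper_force: 8.0
```

>>> arm_command:
  increments:
    - [0,0,-0.06,0,0,0]
    - [0,0,-0.16,0,0,0]
    - [0,0,-0.28,0,0,0]
    - [0,0,-0.4,0,0,0]
    - [0,0,-0.5,0,0,0]

```text
t: 11.75
tool_pos: [0.541, 0.1348, 0.3519]
orientation: [-3.141, 0.0, -0.003]
force: [0.8, -0.5, -1.7]
opening: 0.0425
gripper_force: 8.0
```

>>> arm_command:
  increments:
    - [-0.02,0.1,0,0,0,0]
    - [-0.05,0.3,0,0,0,0]
    - [-0.08,0.5,0,0,0,0]
    - [-0.11,0.7,0,0,0,0]
    - [-0.14,0.9,0,0,0,0]

```text
t: 12.38
tool_pos: [0.5116, -0.0472, 0.3485]
orientation: [3.142, -0.001, -0.002]
force: [0.4, -0.3, -0.8]
opening: 0.0425
gripper_force: 8.0
```

>>> arm_command:
  increments:
    - [-0.03,0.2,0,0,0,0]
    - [-0.06,0.4,0,0,0,0]
    - [-0.09,0.6,0,0,0,0]
    - [-0.12,0.8,0,0,0,0]
    - [-0.143,0.945,0,0,0,0]

```text
t: 13.0
tool_pos: [0.4826, -0.2364, 0.3484]
orientation: [-3.141, 0.003, 0.003]
force: [0.9, -0.0, -1.4]
opening: 0.0429
gripper_force: 8.0
```

>>> arm_command:
  increments:
    - [0,0,0,0,0,0]
    - [0,0,0,0,0,0]
    - [0,0,0,0,0,0]
    - [0,0,0,0,0,0]
    - [0,0,0,0,0,0]

```text
t: 13.62
tool_pos: [0.4843, -0.2336, 0.3494]
orientation: [3.142, 0.001, 0.0]
force: [0.1, 0.8, -0.4]
opening: 0.043
gripper_force: 8.0
```

Run:
```python
from h import *
c=snap('wrist','w5.png'); show()
```

```text
t 13.68 pos [ 0.4843 -0.2337  0.3494] rv [-3.142e+00 -1.000e-03 -0.000e+00] F [ 0.1 -0.4 -1.6] op 0.0429 g 8.0
```

View pics/w5.png

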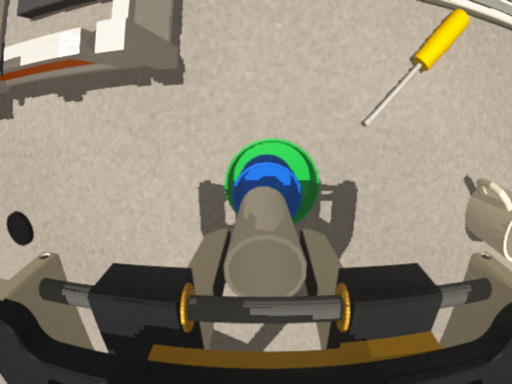

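The white cup hangs centred over the blue cup, at about (265,190). Next: lower, release, retreat.

>>> arm_command:
  increments:
    - [0,0,0.1,0,0,0]
    - [0,0,0.22,0,0,0]
    - [0,0,0.34,0,0,0]
    - [0,0,0.42,0,0,0]
    - [0,0,0.457,0,0,0]

```text
t: 14.3
tool_pos: [0.4838, -0.2338, 0.2566]
orientation: [-3.14, 0.0, 0.002]
force: [-0.4, 4.0, 12.0]
opening: 0.0427
gripper_force: 8.0
```

>>> arm_command:
  increments:
    - [0,0,0,0,0,0]
    - [0,0,0,0,0,0]
    - [0,0,0,0,0,0]
    - [0,0,0,0,0,0]
    - [0,0,0,0,0,0]
  fingers: -1

```text
t: 14.92
tool_pos: [0.4842, -0.2342, 0.2581]
orientation: [3.141, -0.0, 0.0]
force: [0.2, 0.1, -0.3]
opening: 0.0882
gripper_force: 0.0
```

>>> arm_command:
  increments:
    - [0,0,-0.1,0,0,0]
    - [0,0,-0.3,0,0,0]
    - [0,0,-0.5,0,0,0]
    - [0,0,-0.7,0,0,0]
    - [0,0,-0.85,0,0,0]

```text
t: 15.55
tool_pos: [0.4842, -0.2342, 0.4302]
orientation: [3.141, -0.0, 0.003]
force: [0.7, -0.1, -1.0]
opening: 0.0926
gripper_force: 0.0
```

Run:
```python
from h import *
c=snap('wrist','w6.png'); show()
```

```text
t 15.6 pos [ 0.4847 -0.2345  0.4345] rv [ 3.138 -0.     0.01 ] F [-0.3  0.3  3.3] op 0.0927 g 0.0
```

View pics/w6.png

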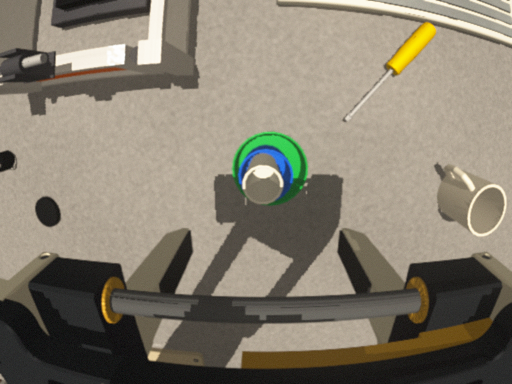

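All three vessels are nested upright (centre about (265,178)). Moving over the bolt handle, turning the tool to pinch across the gate.

>>> arm_command:
  increments:
    - [0.05,-0.12,-0.01,0,0,0]
    - [0.13,-0.31,-0.03,0,0,0]
    - [0.21,-0.5,-0.05,0,0,0]
    - [0.29,-0.69,-0.07,0,0,0]
    - [0.376,-0.886,-0.09,0,0,0]

```text
t: 16.23
tool_pos: [0.5597, -0.0557, 0.4458]
orientation: [3.142, -0.001, -0.0]
force: [0.0, -0.3, -0.3]
opening: 0.0933
gripper_force: 0.0
```

>>> arm_command:
  increments:
    - [0.08,-0.19,-0.03,0,0,-0.05]
    - [0.16,-0.38,-0.06,0,0,-0.1]
    - [0.24,-0.57,-0.08,0,0,-0.15]
    - [0.32,-0.76,-0.08,0,0,-0.2]
    - [0.376,-0.886,-0.08,0,0,-0.25]

```text
t: 16.85
tool_pos: [0.635, 0.1221, 0.4614]
orientation: [-2.898, -1.211, 0.0]
force: [0.3, -0.8, 0.9]
opening: 0.0931
gripper_force: 0.0
```

>>> arm_command:
  increments:
    - [0,0,0,0,0,-0.055]
    - [0,0,0,0,0,-0.11]
    - [0,0,0,0,0,-0.165]
    - [0,0,0,0,0,-0.22]
    - [0,0,0,0,0,-0.239]

```text
t: 17.48
tool_pos: [0.6346, 0.1203, 0.4614]
orientation: [-2.255, -2.186, 0.001]
force: [0.1, -0.1, -0.4]
opening: 0.093
gripper_force: 0.0
```

>>> arm_command:
  increments:
    - [0,0,0,0,0,0]
    - [0,0,0,0,0,0]
    - [0,0,0,0,0,0]
    - [0,0,0,0,0,0]
    - [0,0,0,0,0,0]

```text
t: 18.1
tool_pos: [0.6346, 0.1203, 0.4619]
orientation: [2.26, 2.182, 0.0]
force: [-0.2, -0.2, -0.6]
opening: 0.0931
gripper_force: 0.0
```

Run:
```python
from h import *
w=snap('wrist','w7.png'); show(); print(R.from_rotvec(read_state()['orientation']).as_matrix().round(3), np.round(read_state()['q'],2))
im=cv2.cvtColor(w['image'],cv2.COLOR_RGB2HSV).astype(int)
m=((im[...,0]<6)|(im[...,0]>174))&(im[...,1]>140); n,l,s,c=cv2.connectedComponentsWithStats(m.astype(np.uint8)); print([(x.tolist()) for x in s[1:] if x[4]>30])
```

```text
t 18.15 pos [0.6346 0.1202 0.4619] rv [2.26  2.182 0.   ] F [-0.  -0.3 -0.1] op 0.0932 g 0.0
[[ 0.035  0.999  0.   ]
 [ 0.999 -0.035  0.   ]
 [ 0.     0.    -1.   ]] [0.11 0.24 1.26 0.   1.64 0.14]
[[257, 191, 17, 28, 381]]
```

View pics/w7.png

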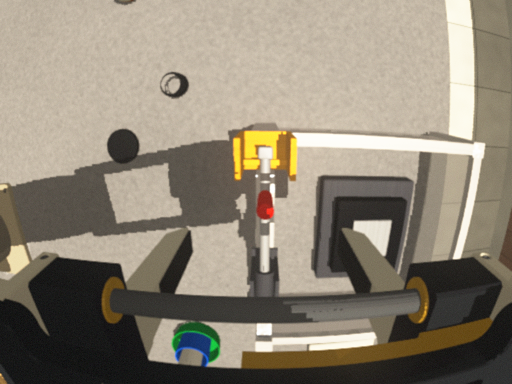

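The rod runs straight down column 265 (yaw agrees), with the handle between rows 191 and 219 just below the keeper.

Run:
```python
from h import *
w=read_camera('wrist')
print('top',onz(w,265.5,211,.227,True).round(4),'base',onz(w,265,194,.172,True).round(4))
for p,z in(((265,158),.16),((264,240),.172),((263,180),.162)): print(onz(w,*p,z,True).round(4))
```

```text
top [0.6348 0.1248 0.227 ] base [0.6343 0.1213 0.172 ]
[0.6355 0.1537 0.16  ]
[0.6316 0.073  0.172 ]
[0.6328 0.1325 0.162 ]
```

>>> arm_command:
  increments:
    - [0.015,0,0.1,0,0,0]
    - [0.015,0,0.22,0,0,0]
    - [0.015,0,0.34,0,0,0]
    - [0.015,0,0.43,0,0,0]
    - [0.015,0,0.46,0,0,0]

```text
t: 18.82
tool_pos: [0.6342, 0.1233, 0.3675]
orientation: [-2.258, -2.181, 0.004]
force: [0.5, -0.4, -0.2]
opening: 0.0931
gripper_force: 0.0
```

>>> arm_command:
  increments:
    - [0,0,0,0,0,0]
    - [0,0,0,0,0,0]
    - [0,0,0,0,0,0]
    - [0,0,0,0,0,0]
    - [0,0,0,0,0,0]
  fingers: 1
  force: 25

```text
t: 19.45
tool_pos: [0.6348, 0.1232, 0.3702]
orientation: [2.26, 2.182, 0.0]
force: [0.5, 0.3, 0.2]
opening: 0.0475
gripper_force: 0.0
```

>>> arm_command:
  increments:
    - [0,0,0,0,0,0]
    - [0,0,0,0,0,0]
    - [0,0,0,0,0,0]
    - [0,0,0,0,0,0]
    - [0,0,0,0,0,0]

```text
t: 20.08
tool_pos: [0.6347, 0.1232, 0.3699]
orientation: [-2.26, -2.183, -0.0]
force: [-0.2, 0.3, -0.9]
opening: 0.0137
gripper_force: 25.0
```

>>> arm_command:
  increments:
    - [0,0,0,0,0,0]
    - [0,0,0,0,0,0]
    - [0,0,0,0,0,0]
    - [0,0,0,0,0,0]
    - [0,0,0,0,0,0]

```text
t: 20.7
tool_pos: [0.6347, 0.1232, 0.3699]
orientation: [-2.26, -2.182, 0.0]
force: [-0.1, 0.3, -0.7]
opening: 0.0135
gripper_force: 25.0
```

>>> arm_command:
  increments:
    - [-0.003,0,-0.014,0,0,0]
    - [-0.008,0,-0.029,0,0,0]
    - [-0.013,0,-0.044,0,0,0]
    - [-0.019,0,-0.059,0,0,0]
    - [-0.024,0,-0.073,0,0,0]

```text
t: 21.32
tool_pos: [0.6345, 0.1183, 0.3846]
orientation: [-2.26, -2.182, 0.001]
force: [-0.1, -1.8, -7.7]
opening: 0.0139
gripper_force: 25.0
```

Run:
```python
from h import *
w=snap('wrist','w8.png'); show(); print(read_state()['wrist_torque'].round(2) if hasattr(read_state()['wrist_torque'],'round') else read_state()['wrist_torque'])
cv2.imwrite('pics/w8c.png',cv2.resize(w['image'][100:260,180:350,::-1],None,fx=3,fy=3))
```

```text
t 21.38 pos [0.6346 0.1182 0.3851] rv [2.26  2.182 0.   ] F [-1.3 -2.1 -4.6] op 0.0137 g 25.0
[ 0.08 -0.03 -0.07]
```

View pics/w8c.png

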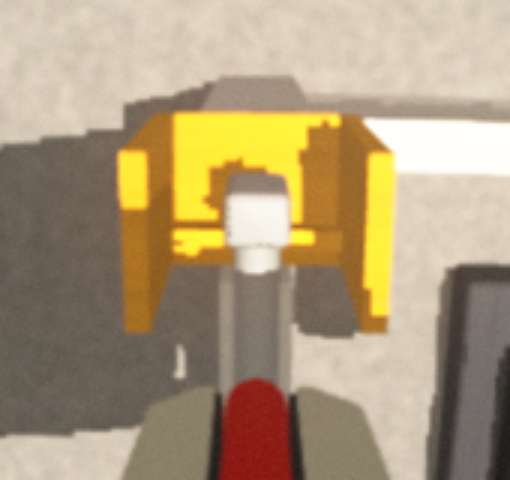

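The grip holds the red pin and the toe (crop (258,215)) is raised above the keeper lip. Drawing the bolt.

>>> arm_command:
  increments:
    - [-0.025,0,0,0,0,0]
    - [-0.05,0,0,0,0,0]
    - [-0.075,0,0,0,0,0]
    - [-0.1,0,0,0,0,0]
    - [-0.125,0,0,0,0,0]

```text
t: 22.0
tool_pos: [0.6336, 0.0931, 0.3844]
orientation: [-2.26, -2.182, 0.0]
force: [0.3, 1.5, -5.8]
opening: 0.0134
gripper_force: 25.0
```

>>> arm_command:
  increments:
    - [-0.025,0,0,0,0,0]
    - [-0.05,0,0,0,0,0]
    - [-0.075,0,0,0,0,0]
    - [-0.1,0,0,0,0,0]
    - [-0.125,0,0,0,0,0]

```text
t: 22.62
tool_pos: [0.6327, 0.0681, 0.3842]
orientation: [-2.259, -2.182, 0.001]
force: [-1.2, 1.7, -7.5]
opening: 0.0139
gripper_force: 25.0
```

Run:
```python
from h import *
w=snap('wrist','w9.png'); show()
cv2.imwrite('pics/w9c.png',cv2.resize(w['image'][60:290,150:380,::-1],None,fx=2,fy=2))
```

```text
t 22.68 pos [0.6327 0.0675 0.3842] rv [-2.260e+00 -2.182e+00  1.000e-03] F [-0.8  0.9 -7.4] op 0.0136 g 25.0
```

View pics/w9c.png

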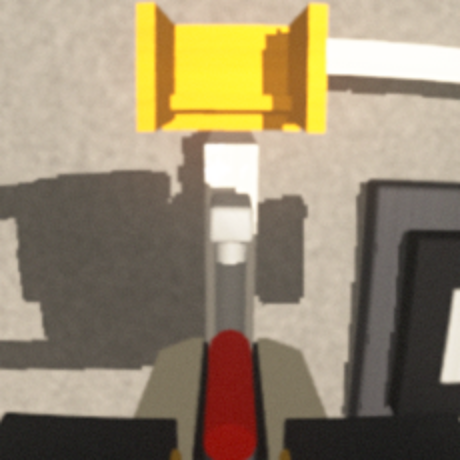

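The toe (crop (230,225)) is well out of the keeper, about 50 mm drawn. Swinging the gate on its arc (r ≈ 173 mm), 0.19 rad per call.

>>> arm_command:
  increments:
    - [-0.0006,-0.0328,0,0,0,-0.0121]
    - [-0.0025,-0.0656,0,0,0,-0.0242]
    - [-0.0056,-0.098,0,0,0,-0.0363]
    - [-0.01,-0.131,0,0,0,-0.0484]
    - [-0.0156,-0.163,0,0,0,-0.0605]

```text
t: 23.3
tool_pos: [0.6003, 0.066, 0.3844]
orientation: [2.04, 2.387, 0.001]
force: [3.4, 0.0, -10.0]
opening: 0.0135
gripper_force: 25.0
```

>>> arm_command:
  increments:
    - [-0.0006,-0.0328,0,0,0,-0.0121]
    - [-0.0025,-0.0656,0,0,0,-0.0242]
    - [-0.0056,-0.098,0,0,0,-0.0363]
    - [-0.01,-0.131,0,0,0,-0.0484]
    - [-0.0156,-0.163,0,0,0,-0.0605]

```text
t: 23.92
tool_pos: [0.5686, 0.0581, 0.3847]
orientation: [1.804, 2.57, 0.002]
force: [3.5, 1.4, -9.3]
opening: 0.0132
gripper_force: 25.0
```

>>> arm_command:
  increments:
    - [0,0,0,0,0,0]
    - [0,0,0,0,0,0]
    - [0,0,0,0,0,0]
    - [0,0,0,0,0,0]
    - [0,0,0,0,0,0]

```text
t: 24.55
tool_pos: [0.5686, 0.0584, 0.3847]
orientation: [1.807, 2.57, 0.0]
force: [5.1, -1.2, -8.4]
opening: 0.0136
gripper_force: 25.0
```

Run:
```python
from h import *
w=snap('wrist','w10.png'); show(); s=read_camera('scene')['image']; t=read_camera('top')['image']
a=cv2.resize(w['image'],(400,300)); b=cv2.resize(s[120:300,130:370],(400,300)); d=cv2.resize(t[90:240,180:380],(400,300)); 
cv2.imwrite('pics/f.png',np.vstack([np.hstack([a,b]),np.hstack([d,d*0])])[:,:,::-1])
```

```text
t 24.6 pos [0.5685 0.0583 0.3846] rv [1.807 2.57  0.   ] F [ 4.8  0.1 -8.6] op 0.0135 g 25.0
```

View pics/f.png

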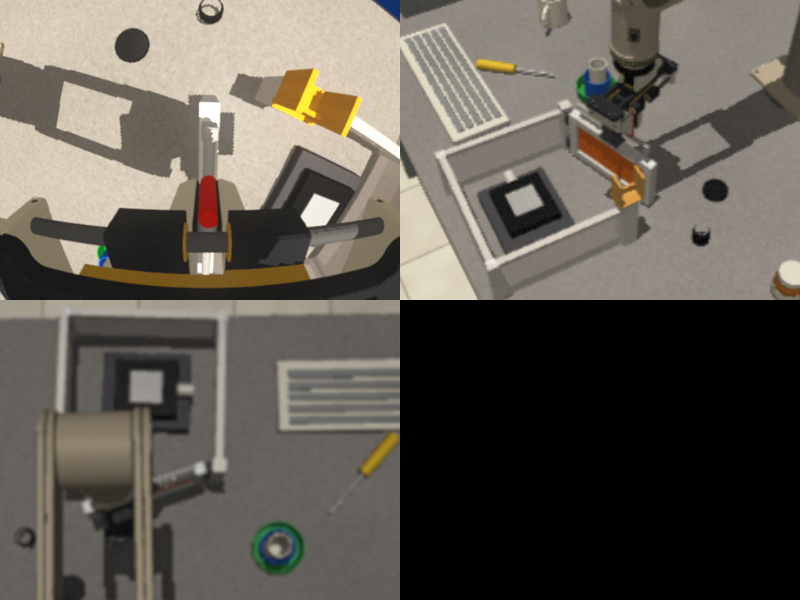

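The gate is ajar by about 0.38 rad and held by the handle. The bolt is drawn, and the nested vessels stand clear at the lower right of the top view. Handing in.

```bash
python3 -c "
from plant import *
print(close_job())"
```

```text
the job is handed in; nothing more can be done
None
```

The job is handed in at about 25 s: the vessels are nested upright and clear of the gate, and the arm holds the gate about 0.38 rad open with the bolt drawn about 50 mm; no verdict came back.

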